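# Set the cut cap plates on their stands, ready for welding

## Robot

A 7-joint arm with a two-finger parallel gripper is mounted at the origin on the work surface. World frame = base frame: x ahead of the robot, y to its left, z up, the work surface at z = 0. Lengths are in m, angles in degrees, forces in N, time in s.
With the tool pointing down it reaches from about 0.35 to 0.775 m from the base axis. Payload 3.1 kg.
Tool frame: the origin (TCP) lies on the centre line of the jaws, within the pads' length; the fingertips stand 17 mm ahead of it and the grasp point (between the pads) lies 2 mm behind it (robot.tip_reach is the distance from the TCP to the fingertips, in m); z points along the fingers, y is the direction in which the jaws open and shut (so a half turn about z gives the same grasp; the last joint's range is limited). The gripper opens to 85 mm and grips with 20 to 120 N. Pads are 22 mm wide; open, the fingers measure 114 mm over their backs; the gripper's body (76 mm by 85 mm) begins 54 mm behind the grasp point. The pads swing forward as they close: fully open they stand 13 mm farther back than shut.
Start: joints at [64.074, 17.813, 0.802, 86.603, -0.252, 75.585, -1.558], TCP at [0.22, -0.504, 0.225] pointing down, gripper open.
Joint ranges: [-154.91, 154.91], [-16.99, 109.72], [-72.82, 74.43], [7.12, 147.25], [-82.49, 262.49], [11.32, 116.49], [-174.64, 174.64]. Speed limits (degrees/s): [159.86, 159.86, 180, 180, 180, 180, 180].

## Interface

Orientations are given as [roll, pitch, yaw] about the fixed x, y, z axes, in that order (R = Rz(yaw) Ry(pitch) Rx(roll)).
In Python, from station import robot, fingers, vision, workorder, recognise gives the robot as it stands. Calls block until the motion is done:
- robot.move_to(position, orientation): joint-space move of the TCP to a pose.
- robot.line_to(position, orientation=None, velocity=0.15, f_stop=None): straight line of the TCP; orientation=None keeps the orientation; velocity is the mean speed in m/s. With f_stop (N) it stops when the force on the tool has changed by that much, and returns True; else False.
- robot.move_j(angles): joint-space move.
- fingers.gripper_to(opening, force=None): opening from 0.0 (shut) to 1.0 (fully open); force is the grip in N (None keeps the last); returns when the fingers have stopped.
- robot.pause(seconds).
- robot.inverse_kinematics(position, orientation): joint angles nearest the present ones, or None.
- vision.grab_frame(name): name is "side" or "top"; returns the picture (384x512x3 uint8, red, green, blue); there is no depth.
- vision.calibration(name): a dict with "mtx" (3x3 intrinsics, pixels), "k1" (the pictures are not rectified: a ray, as slopes to the right and down, at radius r is drawn at 1 + k1 r^2 times it, then the intrinsics apply), "extrinsics" (4x4, takes a point from world to camera coordinates). Camera axes: x right, y up, looking along -z (the intrinsics and any distortion apply to the point x, -y, -z); pixel columns grow to the right and rows downward; lengths in m; the calibration is good to about 2 mm. A picture is of the moment at which its call begins. calibration takes no time and is no camera call.
A pose or a line that the arm cannot do raises robot.PlanningError and nothing moves.
- workorder.close_job(): hands the job in, once; it reports no verdict.
Trained networks look in the newest picture that a camera, given by its name, has taken for a name from the list of things; names that differ only in an ending like _2 or _b are one class to them, and where a whole thing is asked for, a point or a joint stands for the part that bears it (a point fixed in the world has none). Each returns a list of dicts, best first, with "p" (0 to 1); they miss things now and then, are a little off and sometimes report something else, mostly with a low value. They report only what shows in the picture. A call takes as long as a camera call. They do not tell look-alikes from the thing itself.
- recognise(label, camera): "rect" ([centre column, centre row, width, height] in pixels, round what is visible of it).
Readings, each from a call of its own:
- robot.current_time_s(): time.
- robot.current_joint_positions(): joint angles.
- robot.current_dq(): joint speeds.
- robot.current_joint_torque(): joint torques, N m.
- robot.current_tool_pos(): TCP position.
- robot.current_eef_rot(): TCP orientation.
- robot.current_contact_force(): force on the tool from outside, world axes, zero at the start.
- robot.current_torque(): the same for the moment, N m.
- robot.current_finger_gap(): opening from 0.0 (shut) to 1.0 (fully open).
Only numpy, scipy, OpenCV 4.12 (cv2) and the standard library are available. Lean on these libraries where they do the work, as an engineer would, in place of code of your own. Each camera call takes 0.05 s, during which the arm holds its last target. There are 200 camera calls.

## Task

The four steel cap plates lie in a pile on the wooden board. Take the pile apart and lay each plate flat and centred on top of the stand whose tube it fits: the small disc on the thin pipe, the large disc on the thick pipe, the square plate on the square tube and the oblong plate on the rectangular tube, the last two turned so that their sides run parallel with the tube's. Leave all four resting there, let go and still, ready to be tacked.

Things in the scene. Friction and masses are not known exactly. Their poses are not given: they have to be found in the camera images.
- disc_small: Small round steel cap plate, diameter 36 mm, 15 mm thick, about 0.12 kg, loose. At the start the top of the pile, lying on disc_large. Origin: centre of its underside; z up.
- disc_large: Large round steel cap plate, diameter 54 mm, 15 mm thick, about 0.27 kg, loose. At the start lying on plate_square. Origin: centre of its underside; z up.
- plate_square: Square steel cap plate, 58 x 58 mm, 15 mm thick, about 0.39 kg, loose. At the start lying on plate_rect; its corners show beyond the large disc. Origin: centre of its underside; z up. x and y run parallel with its sides.
- plate_rect: Oblong steel cap plate, 104 mm along its x, 60 mm along its y, 15 mm thick, about 0.73 kg, loose. At the start the lowest of the pile, lying on the board. The plates of the pile are off-centre by some millimetres and turned a little from one another. Origin: centre of its underside; z up.
- board: Wooden board under the pile, 140 mm (x) by 100 mm (y), 25 mm thick, fixed to the bench. Origin: centre of its underside, at bench height; z up.
- stand_small_pipe: Stand with the thin round pipe, the tallest: pipe 27 mm outside diameter, foot 80 x 80 mm, top of the pipe 70 mm above the origin. Takes the small disc. Fixed upright to the bench; foot 8 mm thick with black bolt spots, tube open at the top, 4 mm walls. Origin: centre of the foot's underside, on the tube's axis, at bench height; z up.
- stand_large_pipe: Stand with the thick round pipe: pipe 42 mm outside diameter, foot 80 x 80 mm, top of the pipe 60 mm above the origin. Takes the large disc. Fixed upright to the bench; foot 8 mm thick with black bolt spots, tube open at the top, 4 mm walls. Origin: centre of the foot's underside, on the tube's axis, at bench height; z up.
- stand_square: Stand with the square tube: tube 40 x 40 mm outside, sides parallel with x and y, foot 80 x 80 mm, top of the tube 50 mm above the origin. Takes the square plate, either way round. Fixed upright to the bench; foot 8 mm thick with black bolt spots, tube open at the top, 4 mm walls. Origin: centre of the foot's underside, on the tube's axis, at bench height; z up.
- stand_rect: Stand with the rectangular tube: tube 80 mm along x by 40 mm along y outside, foot 120 x 80 mm, top of the tube 45 mm above the origin. Takes the oblong plate, long side along the tube's long side. Fixed upright to the bench; foot 8 mm thick with black bolt spots, tube open at the top, 4 mm walls. Origin: centre of the foot's underside, on the tube's axis, at bench height; z up.
Not all that is in view belongs to the job. Leave any orange or yellow look-alike of the stand_rect alone.

How it is judged:
By the outcome, as a careful person would: the job done as asked, in the order asked, and still so for the second after the job is handed in, with the robot touching nothing.
It also fails if it takes over 104 s, if anything falls off the work surface, if the arm or the gripper's body presses on something with over 40 N, if the wrist force passes 120 N, or if a joint passes its speed limit or range.

## Working session

There is one attempt and no reset: what is moved stays moved. The work goes in short steps, each a Python script; the robot and the scene stay as the last script left them, time stands still between calls to the robot, and variables do not carry over. Pictures are saved under pics/ and viewed, on a budget of 14 in all, crops included, one or two more only if the job needs it, and the job is handed in when it is done.

```bash
ls; mkdir -p pics
python3 - <<'E'
from station import robot, fingers, vision, workorder, recognise
import cv2,numpy as np
for n in ("top","side"):
    im=vision.grab_frame(n); cv2.imwrite(f"pics/{n}0.png",cv2.resize(im[:,:,::-1],(800,600),interpolation=cv2.INTER_CUBIC))
    c=vision.calibration(n); print(n,c)
    for l in ("disc_small","disc_large","plate_square","plate_rect","board","stand_small_pipe","stand_large_pipe","stand_square","stand_rect"):
        print(l,[(np.round(d["rect"],1).tolist(),round(d["p"],2)) for d in recognise(l,n)][:4])
print(robot.current_time_s(),robot.current_eef_rot())
E
```

```text
pics
top {'mtx': array([[461.72946766,   0.        , 246.03874186],
       [  0.        , 461.72946766, 191.3088256 ],
       [  0.        ,   0.        ,   1.        ]]), 'k1': -0.13401806669178992, 'extrinsics': array([[ 2.45429786e-02, -9.99698768e-01, -1.24345508e-04,
         7.47968714e-02],
       [ 9.86157973e-01,  2.41901439e-02,  1.64034418e-01,
        -4.83095438e-01],
       [-1.63981997e-01, -4.14851752e-03,  9.86454608e-01,
        -1.50264964e+00],
       [ 0.00000000e+00,  0.00000000e+00,  0.00000000e+00,
         1.00000000e+00]])}
disc_small [([224.2, 136.6, 10.4, 15.3], 0.6)]
disc_large []
plate_square [([221.4, 141.3, 17.2, 15.5], 0.42)]
plate_rect [([223.2, 142.8, 23.3, 30.5], 0.71)]
board [([223.2, 144.5, 33.4, 46.4], 0.92)]
stand_small_pipe [([361.2, 204.3, 20.7, 20.8], 0.77)]
stand_large_pipe [([313.3, 160.0, 29.2, 27.4], 0.72), ([177.6, 194.3, 31.4, 37.5], 0.52)]
stand_square [([273.7, 201.6, 29.8, 38.6], 0.92)]
stand_rect [([165.8, 141.8, 32.1, 43.3], 0.91), ([194.8, 251.1, 26.7, 40.8], 0.74), ([121.2, 241.3, 33.4, 39.6], 0.68), ([178.8, 194.7, 27.5, 35.0],
[... 475 characters left out ...]
 [([183.6, 197.8, 15.8, 17.8], 0.71), ([184.9, 207.5, 26.1, 20.6], 0.33)]
disc_large [([183.1, 206.1, 18.1, 12.6], 0.74)]
plate_square [([185.5, 207.1, 26.2, 22.5], 0.5)]
plate_rect [([256.2, 149.2, 34.6, 28.3], 0.63)]
board [([186.6, 215.1, 60.1, 40.6], 0.86)]
stand_small_pipe [([317.9, 131.6, 27.9, 30.7], 0.63), ([254.4, 150.2, 33.0, 30.9], 0.54)]
stand_large_pipe [([255.4, 149.1, 30.7, 33.3], 0.88)]
stand_square [([277.4, 197.4, 33.1, 30.6], 0.75), ([182.4, 205.6, 22.9, 17.2], 0.59)]
stand_rect [([140.9, 270.1, 51.9, 32.6], 0.84), ([292.0, 303.8, 53.4, 46.8], 0.81), ([231.5, 375.7, 56.4, 13.2], 0.66), ([212.2, 288.2, 54.6, 33.6], 0.6)]
1.0 [ 1.79998648e+02 -4.51992740e-04  2.35378098e+01]
```

View pics/top0.png

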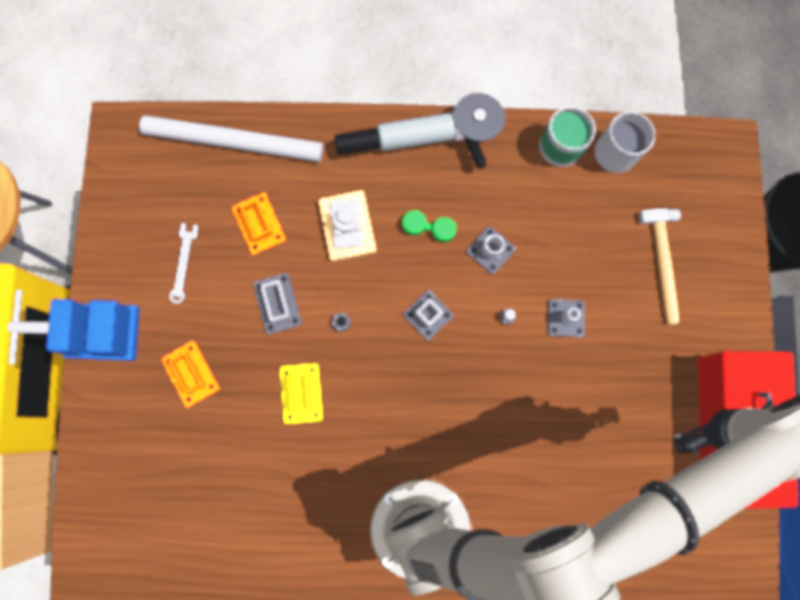

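View pics/side0.png

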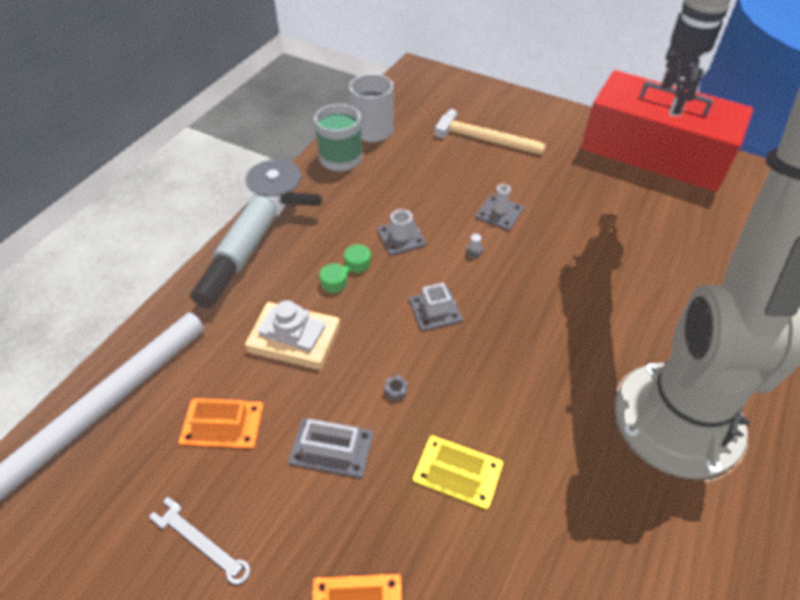

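Top shows the pile at (347,222)/800-scale, the grey rectangular stand at (277,303), and the orange and yellow look-alikes at (258,223), (190,373) and (301,393). The square stand is at (428,314), the thick pipe at (491,248) and the thin pipe at (567,317). A loose nut lies at (340,321), a bolt at (508,316) and green spectacles at (429,226). The grey unit is stand_rect. Next I'll fit stand silhouettes in both cameras.

```bash
cat > fit.py <<'E'
import numpy as np, cv2
from scipy.optimize import minimize
from station import vision
CAL={n:vision.calibration(n) for n in ("top","side")}
def proj(P,n):
    c=CAL[n]; P=np.atleast_2d(P); q=P@c["extrinsics"][:3,:3].T+c["extrinsics"][:3,3]
    u=np.c_[q[:,0],-q[:,1]]/-q[:,2:]; u=u*(1+c["k1"]*(u**2).sum(1,keepdims=True))
    return u*c["mtx"][0,0]+c["mtx"][:2,2]
def unproj(px,z,n):
    from scipy.optimize import fsolve
    return fsolve(lambda a:(proj([[a[0],a[1],z]],n)[0]-px),[0.5,0.0])
def box(a,b,z0,z1): return np.array([[x*a/2,y*b/2,z] for x in(-1,1) for y in(-1,1) for z in(z0,z1)])
def cyl(d,z0,z1): 
    t=np.linspace(0,2*np.pi,40,endpoint=False); return np.array([[d/2*np.cos(a),d/2*np.sin(a),z] for a in t for z in(z0,z1)])
MOD={"stand_small_pipe":[box(.08,.08,0,.008),cyl(.027,0,.07)],"stand_large_pipe":[box(.08,.08,0,.008),cyl(.042,0,.06)],
"stand_square":[box(.08,.08,0,.008),box(.04,.04,0,.05)],"stand_rect":[box(.12,.08,0,.008),box(.08,.04,0,.045)]}
S=8
def mask(parts,pose,n,o,w,sh=(0,0)):
    x,y,a=pose; c,s=np.cos(a),np.sin(a); m=np.zeros((w*S,w*S),np.uint8)
    for p in parts:
        q=np.c_[p[:,0]*c-p[:,1]*s+x,p[:,0]*s+p[:,1]*c+y,p[:,2]]
        u=(proj(q,n)+sh-o+.5)*S-.5
        cv2.fillConvexPoly(m,cv2.convexHull(np.round(u*16).astype(np.int32)),255,shift=4)
    m=cv2.GaussianBlur(m.astype(np.float32)/255,(0,0),.7*S)
    return cv2.resize(m,(w,w),interpolation=cv2.INTER_AREA)
def feat(im):
    f=im.astype(np.float32); return (f[...,0]-f[...,2])/(f.sum(2)+30)
def fit(parts,ims,x0,cams=("top","side"),w=56,yaw=True,f=feat):
    data=[]
    for n in cams:
        o=np.round(proj([[x0[0],x0[1],.02]],n)[0]-w/2).astype(int)
        o=np.clip(o,0,[512-w,384-w]); data.append((n,o,f(ims[n])[o[1]:o[1]+w,o[0]:o[0]+w]))
    def cost(p):
        e=0
        for n,o,g in data:
            m=mask(parts,(p[0]/100,p[1]/100,p[2]*.3),n,o,w)
            roi=cv2.dilate((m>.02).astype(np.uint8),np.ones((7,7)))>0
            A=np.c_[m[roi],1-m[roi]]; r=g[roi]-A@np.linalg.lstsq(A,g[roi],rcond=None)[0]
            e+=np.abs(r).mean()/g.std()
        return e
    best=None
    for a in ([x0[2]+d for d in (-.5,-.25,0,.25,.5)] if yaw else [x0[2]]):
        s=minimize(cost,[x0[0]*100,x0[1]*100,a/.3],method="Nelder-Mead",options=dict(initial_simplex=np.array([[x0[0]*100,x0[1]*100,a/.3]]*4)+np.vstack([np.zeros(3),np.eye(3)*[.6,.6,.5]]),xatol=.005,fatol=1e-5))
        if best is None or s.fun<best.fun: best=s
    p=best.x; return np.array([p[0]/100,p[1]/100,p[2]*.3]),best.fun
E
cat > m1.py <<'E'
from fit import *
ims={n:vision.grab_frame(n) for n in ("top","side")}
np.savez("ims0.npz",**ims)
for k,px,a in (("stand_small_pipe",(361,204),0),("stand_large_pipe",(313,160),.7),("stand_square",(274,201),.75),("stand_rect",(178,194),-1.4)):
    g=unproj(px,.02,"top")
    for c in (("top","side"),("top",),("side",)):
        p,e=fit(MOD[k],ims,(g[0],g[1],a),c); print(k,c,np.round(p[:2]*1000,1),round(np.degrees(p[2]),1),round(e,3))
print("pile",unproj((222.5,139),.08,"top"),unproj((184,196),.085,"side"),"board",unproj((223.2,144.5),.025,"top"))
from station import robot; print(robot.tip_reach)
# mosaic of crops
t=[]
for n,cx,cy in (("top",223,142),("side",185,208),("top",178,194),("side",212,287),("top",274,201),("top",313,160)):
    t.append(cv2.resize(ims[n][cy-22:cy+22,cx-22:cx+22,::-1],(264,264),interpolation=cv2.INTER_CUBIC))
cv2.imwrite("pics/mos.png",np.vstack([np.hstack(t[:3]),np.hstack(t[3:])]))
E
python3 m1.py
```

```text
stand_small_pipe ('top', 'side') [ 457.3 -313.4] -1.2 0.296
stand_small_pipe ('top',) [ 455.4 -312.5] -1.1 0.069
stand_small_pipe ('side',) [ 459.7 -315.1] -1.4 0.103
stand_large_pipe ('top', 'side') [ 606. -146.] 49.5 0.281
stand_large_pipe ('top',) [ 604.3 -145.6] 50.3 0.077
stand_large_pipe ('side',) [ 609.2 -147.7] 49.6 0.101
stand_square ('top', 'side') [457.1  -8.9] 44.9 0.313
stand_square ('top',) [455.1  -7.8] 45.6 0.089
stand_square ('side',) [459.8 -10.1] 45.4 0.101
stand_rect ('top', 'side') [474.6 322. ] -162.2 0.254
stand_rect ('top',) [472.8 323.2] -162.4 0.068
stand_rect ('side',) [476.8 321.6] -162.5 0.083
pile [0.64864782 0.16895946] [0.65685211 0.16782878] board [0.64472522 0.16917312]
0.017
```

View pics/mos.png

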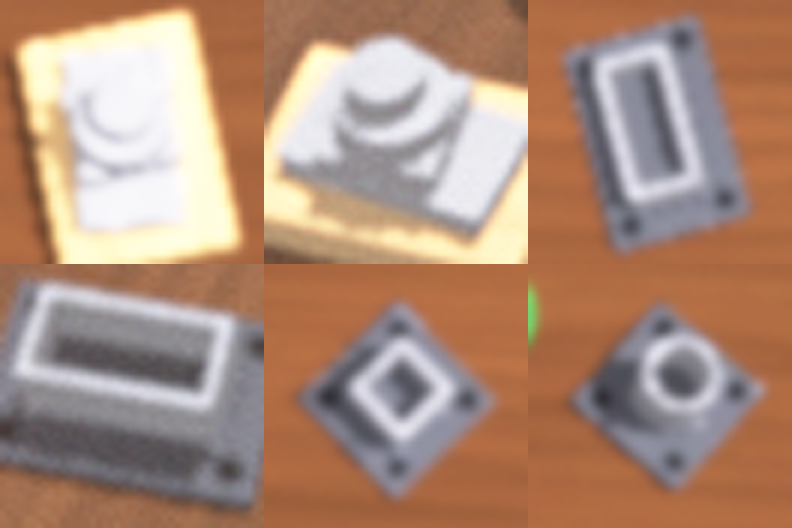

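The crops confirm the choice: the pile is a disc on a disc on the square on the rect, and the grey stand is at top (178,194). The cameras disagree by a constant ~5 mm, so I'll calibrate that using the robot. First I'll touch the bench to learn tip reach against opening.

```bash
cat > arm.py <<'E'
from station import robot, fingers, vision, workorder
import numpy as np
def best_yaw(p,yaw):
    c=[]
    q0=np.array(robot.current_joint_positions())
    for y in (yaw,yaw+180,yaw-180):
        y=(y+180)%360-180
        q=robot.inverse_kinematics(p,[180,0,y])
        if q is not None: c.append((np.abs(np.array(q)-q0).max(),y))
    return min(c)[1]
def goto(x,y,z,yaw):
    yaw=best_yaw([x,y,z],yaw); robot.move_to([x,y,z],[180,0,yaw]); return yaw
def T(s=""): print(s,"t",round(robot.current_time_s(),1),"tcp",np.round(np.array(robot.current_tool_pos())*1000,1),"gap",round(robot.current_finger_gap(),3))
E
python3 - <<'E'
from arm import *
goto(.52,.10,.10,90)
for o in (.43,.68):
    fingers.gripper_to(o,20)
    robot.line_to([.52,.10,.033],velocity=.15)
    h=robot.line_to([.52,.10,.010],velocity=.02,f_stop=4); T((o,h))
    robot.line_to([.52,.10,.05])
E
```

```text
(0.43, False) t 6.0 tcp [520.1 100.   10.1] gap 0.433
(0.68, False) t 8.3 tcp [520.1 100.1  10.1] gap 0.684
```

Run:
```python
from arm import *
for o in (.68,.43):
    fingers.gripper_to(o,20)
    robot.line_to([.52,.10,.012],velocity=.15)
    h=robot.line_to([.52,.10,-.004],velocity=.02,f_stop=4); T((o,h))
    robot.line_to([.52,.10,.03])
```

```text
(0.68, False) t 10.3 tcp [520.1 100.1  -3.9] gap 0.679
(0.43, False) t 12.2 tcp [520.1 100.1  -3.9] gap 0.431
```

Run:
```python
from arm import *
import cv2
print(robot.current_contact_force())
for z in (.017,.01,.004):
    robot.line_to([.52,.10,z],velocity=.1); print(z,np.round(robot.current_contact_force(),1),np.round(robot.current_tool_pos(),4),np.round(robot.current_joint_torque(),1))
im=vision.grab_frame("side"); cv2.imwrite("pics/touch.png",cv2.resize(im[100:300,100:360,::-1],(780,600),interpolation=cv2.INTER_CUBIC))
robot.line_to([.52,.10,.05])
T()
```

```text
[-0.19638008 -0.7900898  -0.33252891]
0.017 [-0.1  0.5 -1. ] [0.5184 0.0994 0.0153] [  0.  -38.8  -7.9 -16.8   0.    0.   -0. ]
0.01 [ 0.5  0.3 -0.6] [0.5195 0.0999 0.0094] [ -0.  -39.   -8.  -16.6   0.   -0.   -0. ]
0.004 [-0.5  0.5  1. ] [0.5196 0.0999 0.0036] [ -0.  -39.3  -8.1 -16.4   0.   -0.   -0. ]
 t 13.9 tcp [520.2  99.8  50.2] gap 0.434
```

View pics/touch.png

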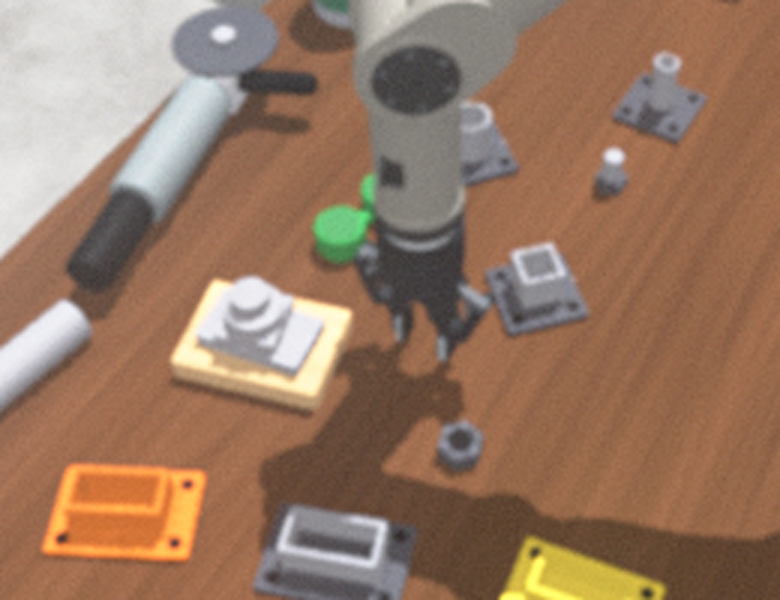

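Run:
```python
from fit import *
for z in (-.013,0,.01,.02,.03): print(z,proj([[.542,.1,z],[.498,.1,z]],"side").round(1).tolist())
```

```text
-0.013 [[235.2, 216.3], [248.5, 222.4]]
0 [[235.0, 213.6], [248.4, 219.7]]
0.01 [[234.9, 211.5], [248.3, 217.6]]
0.02 [[234.7, 209.4], [248.3, 215.5]]
0.03 [[234.6, 207.3], [248.2, 213.4]]
```

Run:
```python
from arm import *
robot.line_to([.52,.10,.0],velocity=.15)
h=robot.line_to([.52,.10,-.02],velocity=.02,f_stop=5); T(h); print(robot.current_contact_force(),np.round(robot.current_joint_torque(),1))
robot.line_to([.52,.10,.05])
```

```text
True t 14.9 tcp [520.5 100.   -6.9] gap 0.432
[0.11746292 0.09093001 4.34796288] [ -0.1 -37.6  -7.6 -15.1   0.1  -0.2  -0. ]
```

Run:
```python
from arm import *
fingers.gripper_to(.68,20)
robot.line_to([.52,.10,-.004],velocity=.2)
h=robot.line_to([.52,.10,-.03],velocity=.02,f_stop=5); T(h); print(np.round(robot.current_contact_force(),1))
robot.line_to([.52,.10,.05],velocity=.25)
# small disc: approach and squeeze
fingers.gripper_to(.8,20)
x,y=.6525,.1685
yw=goto(x,y,.12,8)
z=.070+.004-.0067
h=robot.line_to([x,y,z],velocity=.1,f_stop=8); T(h)
fingers.gripper_to(.2,20); T("grip1")
```

```text
True t 16.8 tcp [520.5 100.  -10.4] gap 0.677
[-0.8  0.4  4.6]
False t 19.3 tcp [652.8 168.5  67.6] gap 0.8
grip1 t 19.7 tcp [653.2 169.4  68.6] gap 0.411
```

Run:
```python
from arm import *
r=robot.current_eef_rot(); print(np.round(r,1),np.round(robot.current_joint_positions(),0))
p=list(robot.current_tool_pos())
fingers.gripper_to(.7,20)
x,y,z=.6525,.1685,.0673
yw=goto(x,y,z,98); T(yw)
fingers.gripper_to(.2,40); T("grip2")
robot.line_to([x,y,.15],velocity=.2); T("lift")
im=vision.grab_frame("side"); import cv2
cv2.imwrite("pics/l1.png",cv2.resize(im[100:300,100:360,::-1],(780,600),interpolation=cv2.INTER_CUBIC))
```

```text
[-1.799e+02 -1.000e-01  8.000e+00] [  -5.   40.  -19.   76.   13.   66. -107.]
-82 t 21.1 tcp [651.8 168.4  66.3] gap 0.699
grip2 t 21.4 tcp [652.8 167.9  67.1] gap 0.4
lift t 22.0 tcp [651.6 168.5 148.8] gap 0.4
```

View pics/l1.png

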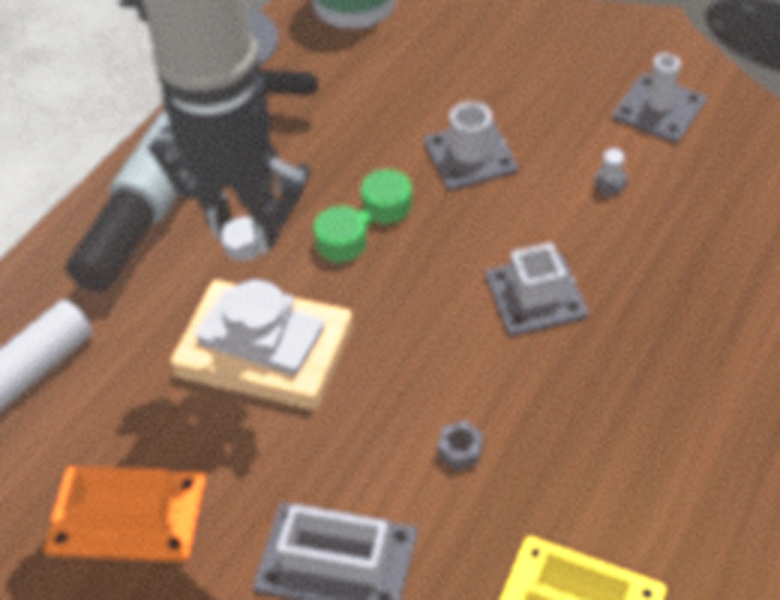

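```bash
cat >> arm.py <<'E'
def place(x,y,zc,yaw,dz=.006,open_to=.75):
    goto(x,y,zc+.04,yaw); robot.line_to([x,y,zc+dz],velocity=.15)
    robot.pause(.2)
    h=robot.line_to([x,y,zc-.005],velocity=.02,f_stop=4); T(("placed",h))
    z=robot.current_tool_pos()[2]
    robot.line_to([x,y,z+.0005],velocity=.05)
    fingers.gripper_to(open_to,20); T("released")
    robot.line_to([x,y,z+.07],velocity=.2)
E
python3 - <<'E'
from arm import *
place(.4573,-.3134,.0673,0)
E
```

```text
('placed', True) t 24.9 tcp [ 457.6 -313.6   66.9] gap 0.398
released t 25.6 tcp [ 457.3 -313.4   67.5] gap 0.75
```

```bash
cat > pick2.py <<'E'
from arm import *
from fit import unproj
g=unproj((184.7,201),.070,"side")-[.0025,-.0013]; print(g)
x,y=g; z=.055+.004-.0095
fingers.gripper_to(1.0,20)
goto(x,y,.13,8)
ims={n:vision.grab_frame(n) for n in ("top","side")}; np.savez("ims1.npz",**ims)
h=robot.line_to([x,y,z],velocity=.12,f_stop=8); T(h)
fingers.gripper_to(.2,20); T("g1")
fingers.gripper_to(.9,20); goto(x,y,z,98); 
fingers.gripper_to(.2,40); T("g2")
robot.line_to([x,y,.15],velocity=.2); T("lift")
E
python3 pick2.py
python3 - <<'E'
import numpy as np,cv2
from fit import *
d=np.load("ims1.npz"); ims={n:d[n] for n in d}
bright=lambda im: cv2.cvtColor(im,cv2.COLOR_RGB2GRAY).astype(np.float32)
t=[]
for n in ("top","side"):
    u=proj([[.4573,-.3134,.08]],n)[0]; c=np.round(u).astype(int); print(n,u)
    t.append(cv2.resize(ims[n][c[1]-20:c[1]+20,c[0]-20:c[0]+20,::-1],(400,400),interpolation=cv2.INTER_CUBIC))
cv2.imwrite("pics/d1.png",np.hstack(t))
E
```

```text
[0.65141937 0.17357297]
False t 29.2 tcp [652.2 173.5  50.4] gap 1.001
g1 t 29.6 tcp [652.3 173.3  50.8] gap 0.618
g2 t 31.6 tcp [652.6 173.8  50.5] gap 0.61
lift t 32.2 tcp [649.8 173.3 147.9] gap 0.607
top [367.98900662 199.42747243]
side [322.83694832 118.07312034]
```

View pics/d1.png

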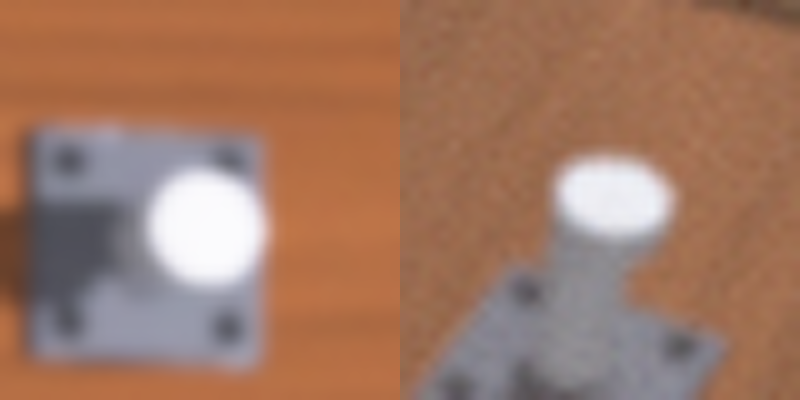

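The disc lies flat on the pipe (top crop centre (207,228), side (613,197)). Next I'll fit its white top in each camera against the stand fit from that same camera, so the calibration bias cancels.

Run:
```python
import numpy as np,cv2
from fit import *
d=np.load("ims1.npz"); ims={n:d[n] for n in d}
bright=lambda im: np.minimum(im[...,2],255).astype(np.float32)
for n in ("top","side"):
  for z in (.085,.083):
    c=cyl(.036,z,z); p,e=fit([c],ims,(.4573,-.3134,0),(n,),w=40,yaw=False,f=bright); print(n,z,np.round(p[:2]*1000,1),round(e,3))
  # centroid check
  u=proj([[.4573,-.3134,.085]],n)[0]; c=np.round(u).astype(int)
  g=cv2.cvtColor(ims[n][c[1]-10:c[1]+11,c[0]-10:c[0]+11],cv2.COLOR_RGB2GRAY).astype(float); g=np.clip(g-190,0,30)
  yy,xx=np.mgrid[-10:11,-10:11]; uc=np.array([(g*xx).sum(),(g*yy).sum()])/g.sum()+c; print("centroid",unproj(uc,.085,n)*1000)
  p,e=fit(MOD["stand_small_pipe"][:1],ims,(.4573,-.3134,0),(n,)); print("foot",p,e)
d=np.load("ims0.npz"); ims={n:d[n] for n in d}
def bl(im):  # brightness: tube rim/foot
    return im[...,2].astype(np.float32)
for n in("top","side"): # rim of empty pipe, outer circle
    c=cyl(.027,.07,.07)
    u=proj([[.4573,-.3134,.07]],n)[0]; c=np.round(u).astype(int)
    g=ims[n][c[1]-9:c[1]+10,c[0]-9:c[0]+10].min(2).astype(float); g=np.clip(g-170,0,60)
    yy,xx=np.mgrid[-9:10,-9:10]; uc=np.array([(g*xx).sum(),(g*yy).sum()])/g.sum()+c; print("rim",n,unproj(uc,.07,n)*1000,(g>0).sum())
```

```text
top 0.085 [ 450.2 -311.6] 0.44
top 0.083 [ 450.1 -311.7] 0.439
centroid [ 450.36387626 -312.55842146]
foot [ 0.45532818 -0.31295902 -0.02042799] 0.09466997534036636
side 0.085 [ 454.  -312.7] 0.419
side 0.083 [ 454.6 -314.8] 0.425
centroid [ 454.22484525 -312.99522024]
foot [ 0.45984289 -0.31447019 -0.00610984] 0.2707197070121765
rim top [ 454.07889754 -314.48034017] 56
rim side [ 458.41293712 -311.02859677] 17
```

Each camera shows the small disc about 5 mm off its pipe in −x, along the pads at the second grip. I'll place the large disc, then squeeze it crosswise on its stand to centre it mechanically, and do the same with the small disc.

```bash
cat >> arm.py <<'E'
def squeeze(x,y,z,yaw,open_to):
    """centre a plate already on its stand along the jaw axis"""
    fingers.gripper_to(open_to,20)
    goto(x,y,z+.035,yaw); robot.line_to([x,y,z],velocity=.12,f_stop=15); robot.pause(.2)
    fingers.gripper_to(.2,20); T(("squeezed",np.round(robot.current_eef_rot(),1)))
    fingers.gripper_to(open_to,20)
    robot.line_to([x,y,z+.05],velocity=.2)
E
python3 - <<'E'
from arm import *
place(.606,-.146,.0552,90,open_to=.9)
print(robot.current_eef_rot())
squeeze(.606,-.146,.0555,0,.9)
squeeze(.4573,-.3134,.0675,90,.75)
goto(.50,.12,.25,0)
ims={n:vision.grab_frame(n) for n in ("top","side")}; np.savez("ims2.npz",**ims); T()
E
cat > chk.py <<'E'
import numpy as np,cv2,sys
from fit import *
d=np.load(sys.argv[1]); ims={n:d[n] for n in d}
d0=np.load("ims0.npz"); im0={n:d0[n] for n in d0}
t=[]
for k,x,y,zt,shp in (("stand_small_pipe",.4573,-.3134,.085,cyl(.036,0,0)),("stand_large_pipe",.606,-.146,.075,cyl(.054,0,0))):
  for n in("top","side"):
    q=shp+[0,0,zt]; u=proj([[x,y,zt]],n)[0]; c=np.round(u).astype(int)
    t.append(cv2.resize(ims[n][c[1]-20:c[1]+20,c[0]-20:c[0]+20,::-1],(300,300),interpolation=cv2.INTER_CUBIC))
    f=lambda im: np.clip(im.min(2).astype(np.float32),165,205)
    p,e=fit([q],ims,(x,y,0),(n,),w=40,yaw=False,f=f)
    s,_=fit(MOD[k],im0,(x,y,0 if "small" in k else .86),(n,))
    print(k,n,"disc",np.round(p[:2]*1000,1),"stand",np.round(s[:2]*1000,1),"off",np.round((p-s)[:2]*1000,1),round(e,2))
cv2.imwrite("pics/chk.png",np.vstack([np.hstack(t[:2]),np.hstack(t[2:])]))
E
python3 chk.py ims2.npz
```

```text
('placed', True) t 34.5 tcp [ 606.4 -146.2   55.4] gap 0.605
released t 35.1 tcp [ 606.1 -146.    55.9] gap 0.902
[-1.79909013e+02 -3.07582837e-02  8.99991480e+01]
('squeezed', array([ 1.8e+02, -1.0e-01, -0.0e+00])) t 38.0 tcp [ 606.4 -146.3   56.3] gap 0.623
('squeezed', array([-180.,   -0.,  -90.])) t 41.1 tcp [ 457.2 -313.7   68.1] gap 0.407
 t 43.6 tcp [500.1 118.3 249.7] gap 0.748
stand_small_pipe top disc [ 453.4 -312.7] stand [ 455.4 -312.5] off [-1.9 -0.2] 0.27
stand_small_pipe side disc [ 457.6 -312.8] stand [ 459.7 -315.1] off [-2.2  2.2] 0.3
stand_large_pipe top disc [ 601.2 -145.6] stand [ 604.5 -145.5] off [-3.3 -0.1] 0.18
stand_large_pipe side disc [ 598.7 -146.4] stand [ 609.2 -147.7] off [-10.5   1.3] 0.75
```

View pics/chk.png

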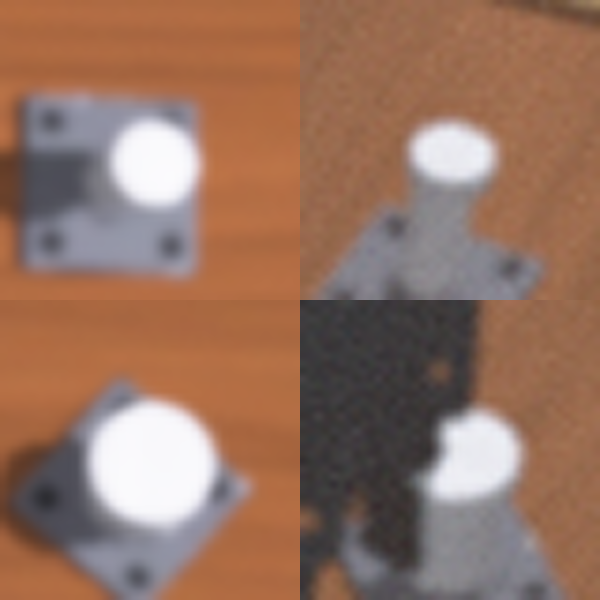

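Both discs sit flat (top crops (155,163) and (152,463)); residuals are about −2 to −3 mm in x. The white tube rims are the sharper reference, so I'll fit those with an annulus for all four stands.

```bash
cat > rim.py <<'E'
from fit import *
import fit as F
d=np.load("ims0.npz"); im0={n:d[n] for n in d}
def f(im): return np.clip(im.min(2).astype(np.float32),150,215)
def ringfit(o_,i_,ims,x0,cams,w=44,z=0.05):
    def cost(p,data):
        e=0
        for n,o,g in data:
            ps=(p[0]/100,p[1]/100,p[2]*.3); m=F.mask([o_],ps,n,o,w)
            if i_ is not None:
                m2=F.mask([o_],ps,n,o,w); mi=F.mask([i_],ps,n,o,w); m=m2-mi
            roi=cv2.dilate((F.mask([o_],ps,n,o,w)>.02).astype(np.uint8),np.ones((5,5)))>0
            A=np.c_[m[roi],1-m[roi]]; r=g[roi]-A@np.linalg.lstsq(A,g[roi],rcond=None)[0]; e+=(r**2).mean()/g[roi].var()
        return e
    out=[]
    data=[]
    for n in cams:
        o=np.round(proj([[x0[0],x0[1],z]],n)[0]-w/2).astype(int); data.append((n,o,f(ims[n])[o[1]:o[1]+w,o[0]:o[0]+w]))
    b=None
    for dx in (-.5,0,.5):
     for dy in(-.5,0,.5):
      p0=np.array([x0[0]*100+dx,x0[1]*100+dy,x0[2]/.3])
      s=minimize(cost,p0,args=(data,),method="Nelder-Mead",options=dict(initial_simplex=np.vstack([p0,p0+np.diag([.3,.3,.15])]),xatol=.005,fatol=1e-4))
      if b is None or s.fun<b.fun:b=s
    return np.array([b.x[0]*10,b.x[1]*10,np.degrees(b.x[2]*.3)]),b.fun
if __name__=="__main__":
  for k,o_,i_,x0 in (("small",cyl(.027,.07,.07),cyl(.019,.07,.07),(.4573,-.3134,0)),("large",cyl(.042,.06,.06),cyl(.034,.06,.06),(.606,-.146,0)),
    ("square",box(.04,.04,.05,.05),box(.032,.032,.05,.05),(.4571,-.0089,.788)),("rect",box(.08,.04,.045,.045),box(.072,.032,.045,.045),(.4746,.322,.31))):
    for n in("top","side"):
        p,e=ringfit(o_,i_,im0,x0,(n,),z=o_[0,2]); print(k,n,np.round(p,1),round(e,3))
  d=np.load("ims2.npz"); im2={n:d[n] for n in d}
  for k,o_,x0,cs in (("dsmall",cyl(.036,.085,.085),(.4553,-.3134,0),("top","side")),("dlarge",cyl(.054,.075,.075),(.603,-.146,0),("top",))):
    for n in cs: p,e=ringfit(o_,None,im2,x0,(n,),z=.08); print(k,n,np.round(p,1),round(e,3))
E
python3 rim.py
```

```text
small top [ 455.1 -312.8    1.6] 0.079
small side [ 458.9 -312.9   -2.5] 0.249
large top [ 603.7 -145.8    3.1] 0.097
large side [ 607.9 -145.8   -1.2] 0.184
square top [454.9  -9.2  46.3] 0.056
square side [458.9  -9.1  45. ] 0.061
rect top [472.8 321.6  17.8] 0.044
rect side [476.3 322.3  17.6] 0.027
dsmall top [ 453.5 -312.5    5.8] 0.067
dsmall side [ 457.5 -312.6    3.3] 0.029
dlarge top [ 601.5 -145.6    2.7] 0.05
```

Run:
```python
from fit import *
d=np.load("ims2.npz"); t=[]
for n in("top","side"):
    c=np.round(proj([[.65,.17,.04]],n)[0]).astype(int); print(n,c)
    t.append(cv2.resize(d[n][c[1]-25:c[1]+25,c[0]-25:c[0]+25,::-1],(400,400),interpolation=cv2.INTER_CUBIC))
cv2.imwrite("pics/pile2.png",np.hstack(t))
```

```text
top [223 142]
side [188 208]
```

View pics/pile2.png

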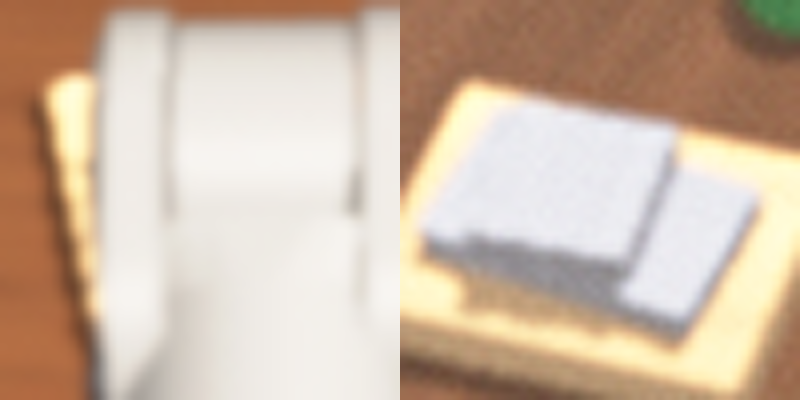

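Run:
```python
from fit import *
def P(cx,cy,z): return (unproj(((cx-400)/8-.5+.5+163-.0,cy/8+183),z,"side")+[-.0002,-.0008])*1000
for nm,pt,z in (("sqA",(520,95),.055),("sqB",(678,128),.055),("sqC",(628,262),.055),("leftTop",(425,220),.055),("leftTop40",(425,225),.04),("rB",(760,195),.04),("rC",(685,325),.04)):
    print(nm,P(*pt,z).round(1))
```

```text
sqA [691.3 154.1]
sqB [634.9 139.6]
sqC [617.3 195.1]
leftTop [687.3 213.9]
leftTop40 [695.1 207.9]
rB [601.6 141.4]
rC [593.6 199.3]
```

Run:
```python
from arm import *
x,y,z=.6543,.1746,.0342
fingers.gripper_to(1.0,40); goto(x,y,.10,16)
h=robot.line_to([x,y,z],velocity=.12,f_stop=8); T(h)
fingers.gripper_to(.2,40); T("g")
robot.line_to([x,y,.14],velocity=.2)
place(.4588,-.0098,.0442,45.6,open_to=.95)
squeeze(.4588,-.0098,.0445,135.6,.95)
goto(.46,-.2,.2,45)
ims={n:vision.grab_frame(n) for n in ("top","side")}; np.savez("ims3.npz",**ims); T()
import cv2
from fit import proj
t=[]
for p in ([.65,.17,.04],[.4588,-.0098,.06]):
  for n in("top","side"):
    c=np.round(proj([p],n)[0]).astype(int); print(n,c)
    t.append(cv2.resize(ims[n][c[1]-25:c[1]+25,c[0]-25:c[0]+25,::-1],(300,300),interpolation=cv2.INTER_CUBIC))
cv2.imwrite("pics/p3.png",np.vstack([np.hstack(t[:2]),np.hstack(t[2:])]))
```

```text
False t 45.6 tcp [654.9 174.7  35.3] gap 0.997
g t 45.9 tcp [655.3 174.9  35.8] gap 0.667
('placed', True) t 48.6 tcp [459.3  -9.7  45.6] gap 0.666
released t 49.2 tcp [459.   -9.8  46.3] gap 0.951
('squeezed', array([-179.9,   -0. ,  -44.4])) t 52.1 tcp [459.4  -9.6  45.1] gap 0.672
 t 54.5 tcp [ 459.9 -199.1  199.3] gap 0.95
top [223 142]
side [188 208]
top [275 198]
side [279 185]
```

View pics/p3.png

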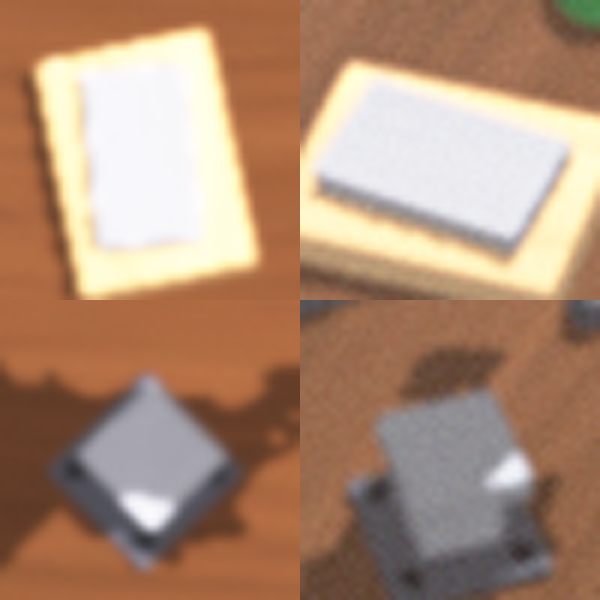

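The square sits on its tube with its sides parallel, in arm shadow. The rect lies alone on the board (top crop about (143,157)), so I'll fit it.

Run:
```python
import rim
from fit import *
rim.f=feat
d=np.load("ims3.npz"); im={n:d[n] for n in d}
for n,off in(("top",(4.0,-.6)),("side",(-.2,-.8))):
    p,e=rim.ringfit(box(.104,.06,.04,.04),None,im,(.647,.176,.13),(n,),w=60,z=.04); print(n,p.round(1),(p[:2]+off).round(1),round(e,3))
p,e=rim.ringfit(np.vstack([box(.104,.06,.025,.04)]),None,im,(.647,.176,.13),("side",),w=60,z=.04); print("prism side",p.round(1),round(e,3))
```

```text
top [646.6 173.3   8.4] [650.6 172.7] 0.216
side [650.4 178.2   7.6] [650.2 177.4] 0.22
prism side [656.7 172.4   8.9] 0.176
```

Run:
```python
from arm import *
x,y,z=.6503,.175,.0184
fingers.gripper_to(1.0,80); goto(x,y,.09,8.2)
h=robot.line_to([x,y,z],velocity=.12,f_stop=8); T(h)
fingers.gripper_to(.2,80); T("g")
robot.line_to([x,y,.12],velocity=.15)
place(.4764,.3213,.0384,17.7,open_to=1.0); print(robot.current_eef_rot())
goto(.608,-.146,.13,90)
squeeze(.6082,-.1461,.0555,90,.9)
squeeze(.4588,-.3137,.0675,90,.75)
goto(.35,-.32,.25,90)
ims={n:vision.grab_frame(n) for n in ("top","side")}; np.savez("ims4.npz",**ims); T()
import cv2
from fit import proj
t=[]
for n in("top","side"):
  for p in ([.4764,.3213,.05],[.4588,-.0098,.06],[.608,-.146,.06],[.4588,-.3137,.07]):
    c=np.round(proj([p],n)[0]).astype(int)
    t.append(cv2.resize(ims[n][c[1]-22:c[1]+22,c[0]-22:c[0]+22,::-1],(200,200),interpolation=cv2.INTER_CUBIC))
cv2.imwrite("pics/p4.png",np.vstack([np.hstack(t[:4]),np.hstack(t[4:])]))
import rim
from fit import cyl,box
for k,o_,x0 in (("rect",box(.104,.06,.06,.06),(.474,.3213,.31)),("square",box(.058,.058,.065,.065),(.4565,-.0095,.79)),("large",cyl(.054,.075,.075),(.605,-.146,0)),("small",cyl(.036,.085,.085),(.456,-.3134,0))):
  for n in("top","side"): p,e=rim.ringfit(o_,None,ims,x0,(n,),w=56,z=.06); print(k,n,p.round(1),round(e,3))
```

```text
False t 57.0 tcp [651.  174.7  19.2] gap 1.002
g t 57.4 tcp [651.5 174.8  20.3] gap 0.673
('placed', True) t 60.1 tcp [476.9 321.7  40.3] gap 0.675
released t 60.7 tcp [476.8 321.4  41.2] gap 0.999
[179.9878388    0.19845702  17.71656557]
('squeezed', array([180.,   0., -90.])) t 64.5 tcp [ 607.9 -146.3   56.2] gap 0.618
('squeezed', array([-180.,   -0.,  -90.])) t 67.5 tcp [ 458.8 -313.9   68.1] gap 0.408
 t 69.1 tcp [ 351.1 -318.1  248.1] gap 0.75
rect top [473.6 320.8  17. ] 0.049
rect side [476.8 321.3  16.9] 0.02
square top [455.4  -9.   45.3] 0.074
square side [459.5  -8.9  45.2] 0.022
large top [ 603.9 -145.7    5.4] 0.046
large side [ 608.1 -146.    -6.4] 0.018
small top [ 455.1 -312.5    2.1] 0.063
small side [ 4.591e+02 -3.127e+02 -2.000e-01] 0.027
```

View pics/p4.png

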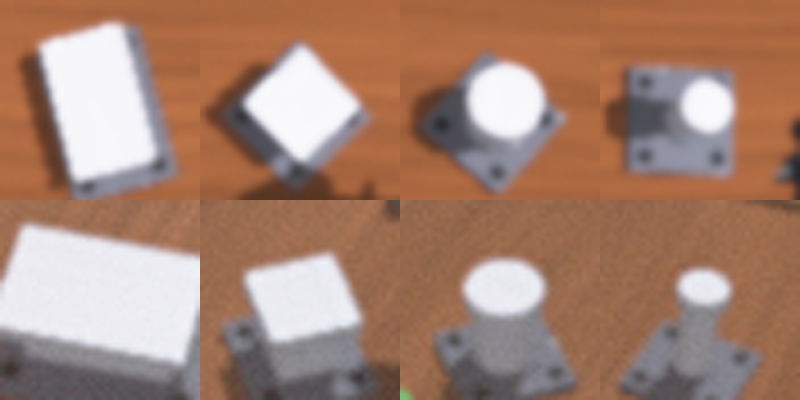

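All four offsets are at or below about 1.2 mm and 0.7°, all plates lie flat and the robot is clear. Handing in.

```bash
python3 -c "
from station import workorder,robot
print(workorder.close_job(),robot.current_time_s())"
```

```text
the job is handed in; nothing more can be done
the job is handed in; nothing more can be done
```

I took the pile apart from the top, and all four plates now lie flat on their own stands. The job was handed in at about 69 s of the 104 s. The arm was parked clear, touching nothing.

After placing, I squeezed the two discs and the square plate crosswise on their stands to centre them. The oblong plate was placed in one go.

The last check fitted each plate's top face in both cameras and compared it with that camera's own fit of the bare tube rim:

| Plate | Off-centre | Turn against the tube |
|---|---|---|
| Small disc | about 0.3 mm | – |
| Large disc | about 0.3 mm | – |
| Square | about 0.6 mm | within 1° |
| Oblong | about 1.1 mm | about 0.7° |

Some checks disagreed along the way:
- **Cameras:** the two disagreed with each other by about 4 mm in x. I allowed for this by comparing plate and tube within the same picture.
- **Tip reach:** the fingertips touched the bench about 23 mm lower in TCP height than the stated reach implies. I used the touched heights instead.
- **Discs:** the small disc was first about 5 mm off and the large one about 2 mm. Squeezing them again on their stands corrected both.

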